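# Press the proud follower level in its cheese mould

### The job

One of the four cheese moulds on the draining tray has its steel follower (the pressing disc with a stud) still standing proud of the rim. With the fingertips, press that follower gently down until its disc is level with the mould's rim, neither proud nor sunk, then draw back. Do not grip or lift anything, leave that mould standing where it is, and do not touch the other moulds or the spoon.

Things in the scene. Friction and masses are not known exactly. Their poses are not given: they have to be found in the camera images.
- mould_a: THE ONE TO WORK ON: a standard mould, and the only one whose follower stands proud of the rim. Loose round white plastic cup full of curd, 90 mm high, 100 mm across the rim, 90 mm across the foot, about 0.9 kg with its follower, standing upright on the draining tray. Origin at the centre of its underside, z up.
- stud_a (a point): Centre of the flat top of the grip stud on the follower of mould_a. The follower is a flat steel disc 85 mm across and 30 mm thick that slides straight up and down in the mould; the upright round stud in its middle is 26 mm across and rises 22 mm above the disc's top face, so this point is 22 mm above the rim when the disc is level with it.
- follower_a (a joint): Depth of the follower's disc in mould_a, in m: 0 = its top face level with the mould's rim, negative = standing proud of the rim by that much, positive = sunk below it (stop at +0.010). Starts 16 to 26 mm proud. It slides with a steady friction of about 4 N (a little more when pushed fast), has no spring, stays where it is left, and nothing stops it at level.
- mould_b: a bystander: a standard mould whose follower is already level. Loose round white plastic cup full of curd, 90 mm high, 100 mm across the rim, 90 mm across the foot, about 0.9 kg with its follower, standing upright on the draining tray. Origin at the centre of its underside, z up.
- stud_b (a point): Centre of the flat top of the grip stud on the follower of mould_b. The follower is a flat steel disc 85 mm across and 30 mm thick that slides straight up and down in the mould; the upright round stud in its middle is 26 mm across and rises 22 mm above the disc's top face, so this point is 22 mm above the rim when the disc is level with it.
- follower_b (a joint): Depth of the follower's disc in mould_b, in m: 0 = its top face level with the mould's rim, negative = standing proud of the rim by that much, positive = sunk below it (stop at +0.010). Starts level to 1 mm. It would slide under about 4 N.
- mould_c: a bystander: a standard mould whose follower is already level. Loose round white plastic cup full of curd, 90 mm high, 100 mm across the rim, 90 mm across the foot, about 0.9 kg with its follower, standing upright on the draining tray. Origin at the centre of its underside, z up.
- stud_c (a point): Centre of the flat top of the grip stud on the follower of mould_c. The follower is a flat steel disc 85 mm across and 30 mm thick that slides straight up and down in the mould; the upright round stud in its middle is 26 mm across and rises 22 mm above the disc's top face, so this point is 22 mm above the rim when the disc is level with it.
- follower_c (a joint): Depth of the follower's disc in mould_c, in m: 0 = its top face level with the mould's rim, negative = standing proud of the rim by that much, positive = sunk below it (stop at +0.010). Starts level to 1 mm. It would slide under about 4 N.
- mould_tall: a bystander: the tall mould, 25 mm higher than the others, whose follower is already level. Loose round white plastic cup full of curd, 115 mm high, 100 mm across the rim, 90 mm across the foot, about 0.9 kg with its follower, standing upright on the draining tray. Origin at the centre of its underside, z up.
- stud_tall (a point): Centre of the flat top of the grip stud on the follower of mould_tall. The follower is a flat steel disc 85 mm across and 30 mm thick that slides straight up and down in the mould; the upright round stud in its middle is 26 mm across and rises 22 mm above the disc's top face, so this point is 22 mm above the rim when the disc is level with it.
- follower_tall (a joint): Depth of the follower's disc in mould_tall, in m: 0 = its top face level with the mould's rim, negative = standing proud of the rim by that much, positive = sunk below it (stop at +0.010). Starts level to 1 mm. It would slide under about 4 N.
- tray: Fixed aluminium draining tray that carries the moulds, 310 x 360 mm (x, y), floor 12 mm above the bench, lip 22 mm above the bench. Origin at the centre of its underside.
- spoon: A bystander: steel spoon 240 mm long lying on the bench beside the tray, to its right seen from the robot, about along x; loose.
Mind the look-alikes: they are no part of the job. Leave any orange or pink look-alike of the mould_a alone.

How it is judged:
By the outcome, as a careful person would: the job done as asked, in the order asked, and still so for the second after the job is handed in, with the robot touching nothing.
It also fails if it takes over 29 s, if anything falls off the work surface, if the arm or the gripper's body presses on something with over 40 N, if the wrist force passes 120 N, or if a joint passes its speed limit or range.

### The arm

A 6-joint arm with a two-finger parallel gripper is mounted at the origin on the work surface. World frame = base frame: x ahead of the robot, y to its left, z up, the work surface at z = 0. Lengths are in m, angles in degrees, forces in N, time in s.
With the tool pointing down it reaches from about 0.425 to 0.925 m from the base axis. Payload 12.5 kg.
Tool frame: the origin (TCP) lies midway between the tips of the shut fingers; the grasp point (between the pads) lies 19 mm behind it; z points along the fingers, y is the line along which they close (so a half turn about z gives the same grasp; the last joint's range is limited). The gripper opens to 85 mm and grips with 20 to 120 N. Pads are 22 mm wide; open, the fingers measure 114 mm over their backs; the gripper's body (76 mm by 85 mm) begins 54 mm behind the grasp point. The pads swing forward as they close: fully open they stand 13 mm farther back than shut.
Start: joints at [66.314, 28.126, 89.318, -0, 62.55, -6.05], TCP at [0.189, 0.596, 0.231] pointing down, gripper open.
Joint ranges: [-177.58, 177.58], [-47.91, 125.51], [2.72, 160], [-65.01, 245.01], [3.68, 167.84], [-153.87, 153.87]. Speed limits (degrees/s): [127.2, 127.2, 159.86, 180, 180, 180].

### API

Orientations are given as a 3x3 rotation matrix whose columns are the frame's x, y, z axes.
In Python, from workcell import robot, cams gives the robot as it stands.
- The arm moves only by the tool servo_tool, never from a script. Its argument "increments" is a list of rows, each a list of 7 numbers: the shift along the world's x, y, z in units of 60 mm (1.0 is 60 mm), then the turn, a rotation vector about the world's x, y, z in units of 8 degrees (1.0 is 8 degrees), then the finger opening in mm, from 0 to 85.4. In form: [[x, y, z, rx, ry, rz, claw], ...]. A call has exactly 5 rows; each row shifts and turns the commanded pose from where the row before left it; what a row does not reach is not made up. A row lasts 1/8 s, in which the tool goes at most 62.5 mm and 10.7 degrees, less where a joint would pass 70% of its speed; a pose out of reach is approached as far as the arm can. A call is refused whole if a number of a shift passes 1 or a number of a turn 1, either way. A call with a gripper value outside its range is refused whole. The fingers move at their own pace and stop on an object; "grip_force" is the grip in N (left out, the last holds). Time passes only in rows, so rows that do not move let the fingers close, or fill a call up. It gives the time, the measured TCP pose, the force, the opening and the grip force at its end, in the units of the state.
- robot.state(): the state, without advancing time (a new reading comes with each control period).
- cams.camera(name): name is "scene" or "top" or "wrist"; returns a dict with "pixels" (384x512x3 uint8, red, green, blue), "fov_y" (degrees; the focal length in pixels is half the picture's height over the tangent of half this angle, whatever the lens; pixels are square), "cx", "cy" (the principal point, pixels), "k1" (the pictures are not rectified: a ray, as slopes to the right and down, at radius r is drawn at 1 + k1 r^2 times it, then the intrinsics apply), "extrinsics" (4x4, takes a point from camera to world coordinates). Camera axes: x right, y up, looking along -z (the intrinsics and any distortion apply to the point x, -y, -z); pixel columns grow to the right and rows downward; lengths in m; the calibration is good to about 2 mm. A picture is of the moment at which its call begins. There is no depth.
- robot.close_job(): hands the job in; it is judged then, once.
The state is a dict: "t": time; "qpos": joint angles; "joint_vel": joint speeds; "effort": joint torques, N m; "ee_pos": TCP position; "orientation": TCP orientation; "contact_force": force on the tool from outside, world axes, zero at the start; "wrist_torque": the same for the moment, N m; "opening": finger opening in m; "grasp_force": force on a finger pad.
Only numpy, scipy, OpenCV 4.12 (cv2) and the standard library are available. Lean on these libraries where they do the work, as an engineer would, in place of code of your own. Each camera call takes 0.05 s, during which the arm holds its last target. There are 200 camera calls.

## Working session

There is one attempt and no reset: what is moved stays moved. The work goes in short steps, Python scripts to look and compute and a tool call to move; the robot and the scene stay as the last step left them, time stands still between calls to the robot, and variables do not carry over. Pictures are saved under pics/ and viewed, at most 10 in all, crops included, and the job is handed in when it is done.

Besides the shell and the picture viewer there is one more tool, called after ">>>" by a JSON object that holds its "method" and its "body". servo_tool: Moves the arm, as the interface text tells. Its arguments: {"type":"object","properties":{"increments":{"type":"array","items":{"type":"array","items":{"type":"number"}}},"grip_force":{"type":"number"}},"required":["increments"]}

```bash
mkdir -p pics; cat > h.py <<'E'
import numpy as np, cv2
from workcell import robot, cams
def get(n):
    c=cams.camera(n); return c
def K(c):
    h,w=c["pixels"].shape[:2]; f=h/2/np.tan(np.radians(c["fov_y"]/2))
    return np.array([[f,0,c["cx"]],[0,f,c["cy"]],[0,0,1.]]), np.array([c["k1"],0,0,0,0.])
def ray(c,u,v):
    k,d=K(c); p=cv2.undistortPoints(np.array([[[u,v]]],float),k,d)[0,0]
    E=np.array(c["extrinsics"]); r=E[:3,:3]@np.array([p[0],-p[1],-1]); return E[:3,3],r/np.linalg.norm(r)
def onz(c,u,v,z):
    o,r=ray(c,u,v); return o+r*(z-o[2])/r[2]
def proj(c,P):
    E=np.array(c["extrinsics"]); q=(np.array(P)-E[:3,3])@E[:3,:3]; q=q*[1,-1,-1]
    k,d=K(c); return cv2.projectPoints(q.reshape(1,1,3),np.zeros(3),np.zeros(3),k,d)[0].ravel()
def save(c,n): cv2.imwrite("pics/"+n,c["pixels"][:,:,::-1])
E
python3 - <<'E'
from h import *
for n in ("scene","top"):
    c=get(n); save(c,n+"1.png"); print(n,c["fov_y"],c["k1"],np.round(c["extrinsics"],3).tolist())
print(robot.state())
E
```

```text
scene 57.76823142926893 -0.07336070314140371 [[-0.133, -0.74, 0.659, 1.017], [0.991, -0.087, 0.102, 0.045], [-0.018, 0.667, 0.745, 0.675], [0.0, 0.0, 0.0, 1.0]]
top 51.40554745736247 -0.0031879221716926854 [[-0.0, 0.974, -0.226, 0.321], [-1.0, -0.0, -0.001, -0.024], [-0.001, 0.226, 0.974, 1.086], [0.0, 0.0, 0.0, 1.0]]
{'t': 0.1, 'qpos': array([ 6.63131562e+01,  2.81607712e+01,  8.93476347e+01,  1.28343440e-03,
        6.25507263e+01, -6.04896814e+00]), 'joint_vel': array([ 0.06880432, -0.10493992, -0.01791075,  0.08182116, -0.11631483,
       -0.00043796]), 'effort': array([ 2.04860524e-03, -6.19443083e+01, -2.62025213e+01, -7.29636349e-05,
        2.89040720e-03,  6.75233181e-06]), 'ee_pos': array([0.18924739, 0.59543678, 0.23077932]), 'orientation': array([[-9.52987417e-01,  3.03009564e-01, -4.32818154e-04],
       [ 3.03009846e-01,  9.52986965e-01, -9.37121847e-04],
       [ 1.28513177e-04, -1.02421349e-03, -9.99999467e-01]]), 'contact_force': array([-0.19127862,  0.59154432, -0.27598213]), 'wrist_torque': array([-0.00650672, -0.02770265, -0.04170988]), 'grasp_force': 0.0, 'opening': 0.08546348190907431}
```

View pics/scene1.png

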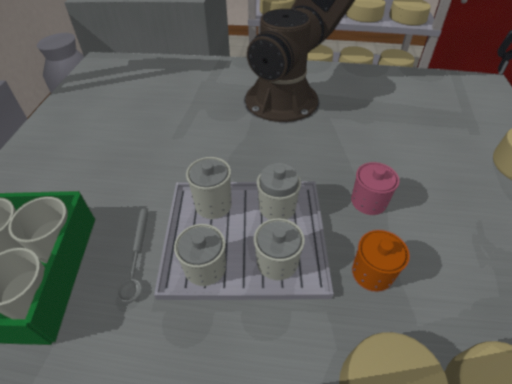

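View pics/top1.png

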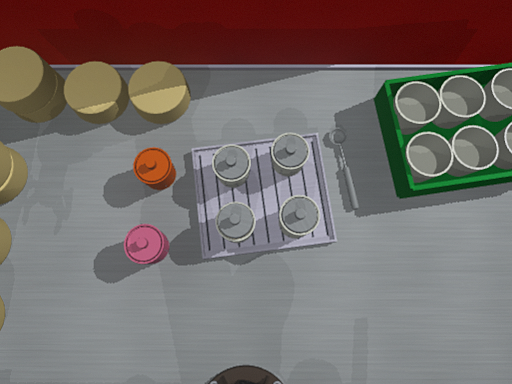

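The scene view shows the proud follower on the near-left mould, at about (279,190) in scene and (235,221) in top. The tall mould is beside it, at (210,187) in scene. I'll zoom in to get exact pixels.

```bash
python3 - <<'E'
from h import *
s=cv2.imread("pics/scene1.png")[150:235,235:320]; t=cv2.imread("pics/top1.png")[185:255,195:280-0]
a=cv2.resize(s,None,fx=4.7,fy=4.7*1,interpolation=cv2.INTER_CUBIC); b=cv2.resize(t,None,fx=4.7,fy=4.7,interpolation=cv2.INTER_CUBIC)
b=cv2.copyMakeBorder(b,0,a.shape[0]-b.shape[0],0,0,cv2.BORDER_CONSTANT)
cv2.imwrite("pics/z1.png",np.hstack([a,b]))
E
```

```text
(no output)
```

View pics/z1.png

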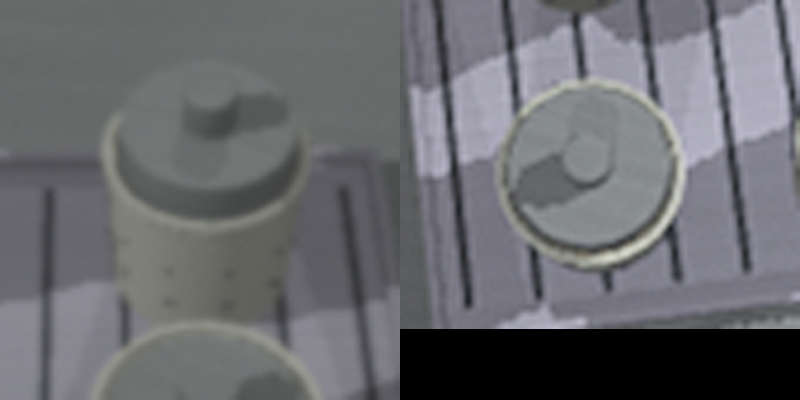

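```bash
python3 - <<'E'
from h import *
s=get("scene");t=get("top");w=get("wrist");save(w,"w1.png")
px=lambda x,o:(x+.5)/4.7-.5+o
ps=(px(210,235),px(100,150)); pt=(px(187,195),px(158,185))
a,r=ray(s,*ps); b,q=ray(t,*pt)
k=np.linalg.lstsq(np.array([r,-q]).T,b-a,rcond=None)[0]
P,Q=a+k[0]*r,b+k[1]*q; print("tri",P,Q)
# rim circle: top ellipse center at z=.102 from extents
print("rim top", onz(t,px(192,195),px(175,185),.102))
print("rim L/R scene", onz(s,px(103,235),px(145,150),.102), onz(s,px(311,235),px(140,150),.102))
print(np.round(w["extrinsics"],3).tolist(), w["fov_y"])
# others, stud tops at z=.124 / tall .149
for n,u,z in (("b",(231,162),.124),("c",(290,153),.124),("tall",(299,214),.149)): print(n,onz(t,*u,z))
E
```

```text
tri [0.47733324 0.02419373 0.13527568] [0.47732494 0.0243028  0.13527981]
rim top [0.4736823  0.02323427 0.102     ]
rim L/R scene [ 0.48055314 -0.0257684   0.102     ] [0.46554291 0.07344877 0.102     ]
[[0.303, -0.907, -0.293, 0.115], [0.953, 0.288, 0.094, 0.619], [-0.001, -0.308, 0.951, 0.374], [0.0, 0.0, 0.0, 1.0]] 64.32053447468104
b [0.62243417 0.03497272 0.124     ]
c [ 0.64617675 -0.11417586  0.124     ]
tall [ 0.48517225 -0.13008547  0.149     ]
```

Triangulation puts the stud at about (0.477, 0.024), within reach and on the tray. The rim centre agrees to 4 mm. The height reads about 5 mm low, so I'll rely on the known heights: level means a stud top at z = 0.012 + 0.090 + 0.022 = 0.124. I'll approach high with the fingers shutting.

>>> {"method": "servo_tool", "body": {"increments": [[0.2,-0.4,0,0,0,0,0],[0.4,-0.79,0,0,0,0,0],[0.4,-0.79,0,0,0,0,0],[0.4,-0.79,0,0,0,0,0],[0.4,-0.79,0,0,0,0,0]]}}

```text
t: 0.88
ee_pos: [0.2978, 0.3806, 0.2314]
orientation: [[-0.953, 0.303, 0.0], [0.303, 0.953, 0.0], [-0.0, 0.0, -1.0]]
contact_force: [-0.1, 0.4, 0.0]
opening: 0.0001
grasp_force: 0.0
```

>>> {"method": "servo_tool", "body": {"increments": [[0.4,-0.79,0,0,0,0,0],[0.4,-0.79,0,0,0,0,0],[0.4,-0.79,0,0,0,0,0],[0.4,-0.79,0,0,0,0,0],[0.4,-0.79,0,0,0,0,0]]}}

```text
t: 1.5
ee_pos: [0.4179, 0.1434, 0.2315]
orientation: [[-0.953, 0.303, 0.001], [0.303, 0.953, 0.0], [-0.0, 0.0, -1.0]]
contact_force: [1.3, 0.3, -0.4]
opening: 0.0
grasp_force: 0.0
```

>>> {"method": "servo_tool", "body": {"increments": [[0.4,-0.79,0,0,0,0,0],[0.4,-0.79,0,0,0,0,0],[0.2,-0.44,0,0,0,0,0],[0,0,0,0,0,0,0],[0,0,0,0,0,0,0]]}}

```text
t: 2.12
ee_pos: [0.4769, 0.0243, 0.2313]
orientation: [[-0.953, 0.303, -0.0], [0.303, 0.953, 0.0], [0.0, 0.0, -1.0]]
contact_force: [-0.4, 0.3, 0.2]
opening: 0.0002
grasp_force: 0.0
```

```bash
python3 - <<'E'
from h import *
w=get("wrist");s=get("scene"); S=robot.state(); print(S["t"],S["ee_pos"],S["contact_force"],S["opening"]); print(np.round(S["orientation"],4).tolist(), np.round(w["extrinsics"],3).tolist())
print("stud expected px", proj(w,[.477,.0243,.142]), "tcp px", proj(w,S["ee_pos"]))
cv2.imwrite("pics/ws2.png",np.hstack([cv2.resize(w["pixels"],(480,360)),cv2.resize(s["pixels"][110:260,200:330],(312,360))])[:,:,::-1]); save(w,"w2.png"); save(s,"s2.png")
E
```

```text
2.225 [0.47693608 0.02469568 0.23139727] [ 0.64798839 -0.90576429 -0.38301036] -6.3449715461483275e-06
[[-0.9533, 0.3019, -0.0], [0.3019, 0.9533, 0.0002], [0.0001, 0.0001, -1.0]] [[0.303, -0.907, -0.293, 0.403], [0.953, 0.288, 0.094, 0.048], [-0.0, -0.308, 0.951, 0.374], [0.0, 0.0, 0.0, 1.0]]
stud expected px [257.21270292 193.09000753] tcp px [258.14462667 247.04798178]
```

View pics/ws2.png

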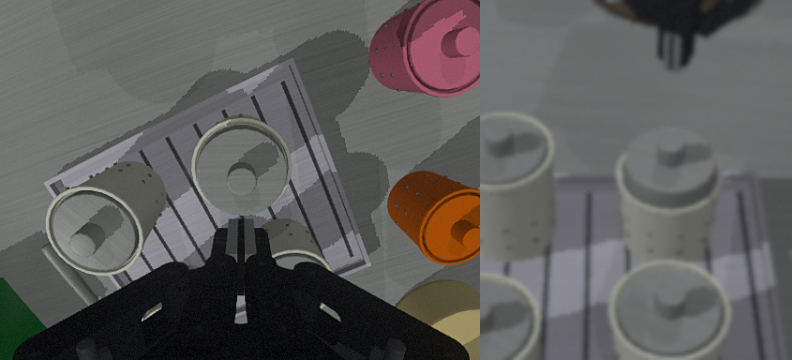

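The wrist view shows the stud at about (258,189), right below the closed tips and 2 mm nearer the robot than I had it. I'll descend to just above it.

>>> {"method": "servo_tool", "body": {"increments": [[-0.03,0,-0.3,0,0,0,0],[0,0,-0.4,0,0,0,0],[0,0,-0.35,0,0,0,0],[0,0,-0.15,0,0,0,0],[0,0,0,0,0,0,0]]}}

```text
t: 2.85
ee_pos: [0.4754, 0.0243, 0.1593]
orientation: [[-0.953, 0.302, -0.001], [0.302, 0.953, 0.0], [0.001, -0.0, -1.0]]
contact_force: [0.8, 0.2, 0.3]
opening: -0.0001
grasp_force: 0.0
```

>>> {"method": "servo_tool", "body": {"increments": [[0,0,-0.03,0,0,0,0],[0,0,-0.03,0,0,0,0],[0,0,-0.03,0,0,0,0],[0,0,0,0,0,0,0],[0,0,0,0,0,0,0]]}}

```text
t: 3.48
ee_pos: [0.4756, 0.0238, 0.154]
orientation: [[-0.953, 0.303, 0.0], [0.303, 0.953, 0.0], [-0.0, 0.0, -1.0]]
contact_force: [-0.2, 0.0, -0.8]
opening: 0.0001
grasp_force: 0.0
```

>>> {"method": "servo_tool", "body": {"increments": [[0,0,-0.03,0,0,0,0],[0,0,-0.03,0,0,0,0],[0,0,-0.03,0,0,0,0],[0,0,0,0,0,0,0],[0,0,0,0,0,0,0]]}}

```text
t: 4.1
ee_pos: [0.4756, 0.0238, 0.1485]
orientation: [[-0.953, 0.303, -0.0], [0.303, 0.953, 0.0], [0.0, 0.0, -1.0]]
contact_force: [0.4, 0.1, 0.8]
opening: -0.0003
grasp_force: 0.0
```

>>> {"method": "servo_tool", "body": {"increments": [[0,0,-0.02,0,0,0,0],[0,0,-0.02,0,0,0,0],[0,0,-0.02,0,0,0,0],[0,0,-0.02,0,0,0,0],[0,0,-0.02,0,0,0,0]]}}

```text
t: 4.72
ee_pos: [0.4755, 0.0238, 0.1424]
orientation: [[-0.953, 0.303, -0.0], [0.303, 0.953, 0.0], [0.0, 0.0, -1.0]]
contact_force: [0.1, 0.5, 2.8]
opening: -0.0003
grasp_force: 1.4
```

```bash
python3 - <<'E'
from h import *
s=get("scene");w=get("wrist"); S=robot.state(); print(S["t"],S["ee_pos"],S["contact_force"])
cv2.imwrite("pics/ws3.png",np.hstack([cv2.resize(s["pixels"][140:240,230:330],(500,500),interpolation=2),cv2.resize(w["pixels"][100:300,200:320],(300,500),interpolation=2)])[:,:,::-1]); save(w,"w3.png"); save(s,"s3.png")
E
```

```text
4.825 [0.4755133  0.02384159 0.14244037] [ 0.00272347 -0.07145106 -0.42764282]
```

View pics/ws3.png

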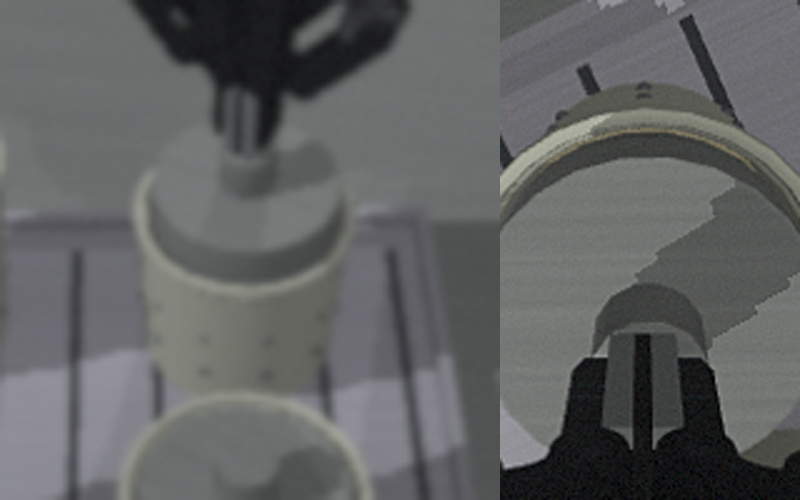

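The scene view shows the tips on the stud's top at about (279,170), and 2.8 N says contact at z ≈ 0.142, about 18 mm proud. That fits the stated 16 to 26 mm. I'll press slowly toward 0.124.

>>> {"method": "servo_tool", "body": {"increments": [[0,0,-0.02,0,0,0,0],[0,0,-0.02,0,0,0,0],[0,0,-0.02,0,0,0,0],[0,0,-0.02,0,0,0,0],[0,0,-0.02,0,0,0,0]]}}

```text
t: 5.45
ee_pos: [0.4755, 0.0238, 0.1365]
orientation: [[-0.953, 0.303, 0.0], [0.303, 0.953, 0.0], [-0.0, 0.0, -1.0]]
contact_force: [-0.1, -0.4, 2.7]
opening: 0.0003
grasp_force: 1.4
```

>>> {"method": "servo_tool", "body": {"increments": [[0,0,-0.02,0,0,0,0],[0,0,-0.02,0,0,0,0],[0,0,-0.02,0,0,0,0],[0,0,-0.02,0,0,0,0],[0,0,-0.02,0,0,0,0]]}}

```text
t: 6.08
ee_pos: [0.4756, 0.0238, 0.1304]
orientation: [[-0.953, 0.303, 0.0], [0.303, 0.953, 0.0], [-0.0, 0.0, -1.0]]
contact_force: [-0.8, -0.3, 2.9]
opening: 0.0
grasp_force: 1.4
```

>>> {"method": "servo_tool", "body": {"increments": [[0,0,-0.02,0,0,0,0],[0,0,-0.02,0,0,0,0],[0,0,-0.015,0,0,0,0],[0,0,-0.01,0,0,0,0],[0,0,0,0,0,0,0]]}}

```text
t: 6.7
ee_pos: [0.4755, 0.0238, 0.1265]
orientation: [[-0.953, 0.303, 0.0], [0.303, 0.953, 0.0], [-0.0, 0.0, -1.0]]
contact_force: [-0.4, 0.5, 0.2]
opening: 0.0002
grasp_force: 0.2
```

>>> {"method": "servo_tool", "body": {"increments": [[0,0,-0.015,0,0,0,0],[0,0,-0.012,0,0,0,0],[0,0,-0.01,0,0,0,0],[0,0,0,0,0,0,0],[0,0,0,0,0,0,0]]}}

```text
t: 7.32
ee_pos: [0.4755, 0.0238, 0.1243]
orientation: [[-0.953, 0.303, -0.0], [0.303, 0.953, 0.0], [0.0, 0.0, -1.0]]
contact_force: [-0.1, 0.7, 1.1]
opening: 0.0002
grasp_force: 0.2
```

>>> {"method": "servo_tool", "body": {"increments": [[0,0,0.1,0,0,0,0],[0,0,0.3,0,0,0,0],[0,0,0.4,0,0,0,0],[0,0,0,0,0,0,0],[0,0,0,0,0,0,0]]}}

```text
t: 7.95
ee_pos: [0.4752, 0.0239, 0.172]
orientation: [[-0.953, 0.303, -0.0], [0.303, 0.953, 0.0], [0.0, -0.0, -1.0]]
contact_force: [1.0, 0.3, 0.3]
opening: 0.0003
grasp_force: 0.0
```

```bash
python3 - <<'E'
from h import *
s=get("scene");w=get("wrist"); S=robot.state(); print(S["t"],S["ee_pos"],S["contact_force"])
cv2.imwrite("pics/ws4.png",np.hstack([cv2.resize(s["pixels"][140:290,170:310],(467,500),interpolation=2),cv2.resize(w["pixels"][80:280,190:320],(325,500),interpolation=2)])[:,:,::-1]); save(w,"w4.png"); save(s,"s4.png")
E
```

```text
8.05 [0.47517537 0.02386498 0.17172575] [ 0.06306278 -0.87291492  0.07992293]
```

View pics/ws4.png

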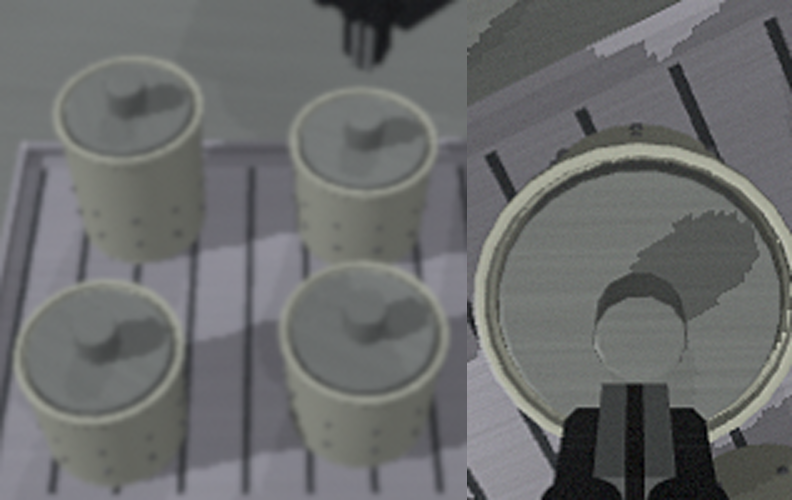

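From the scene the disc now looks level like its neighbours, and the press ended at z = 0.1243 against a nominal 0.124. I'll draw back clear of the cameras, then triangulate all four discs and use the level ones as reference.

>>> {"method": "servo_tool", "body": {"increments": [[0,0,0.5,0,0,0,0],[0,0,0.5,0,0,0,0],[-0.2,0.6,0,0,0,0,0],[-0.3,0.8,0,0,0,0,0],[-0.3,0.8,0,0,0,0,0]]}}

```text
t: 8.68
ee_pos: [0.4268, 0.1569, 0.2318]
orientation: [[-0.953, 0.304, -0.001], [0.304, 0.953, -0.0], [0.001, -0.0, -1.0]]
contact_force: [0.9, 0.8, 0.6]
opening: -0.0002
grasp_force: 0.0
```

>>> {"method": "servo_tool", "body": {"increments": [[-0.3,0.8,0,0,0,0,0],[-0.3,0.8,0,0,0,0,0],[-0.3,0.8,0,0,0,0,0],[0,0.4,0,0,0,0,0],[0,0,0,0,0,0,0]]}}

```text
t: 9.3
ee_pos: [0.373, 0.3249, 0.2316]
orientation: [[-0.954, 0.301, -0.001], [0.301, 0.954, -0.001], [0.001, -0.001, -1.0]]
contact_force: [-0.3, -0.6, -0.0]
opening: -0.0002
grasp_force: 0.0
```

```bash
cat > tri.py <<'E'
from h import *
s=get("scene");t=get("top"); save(s,"s5.png");save(t,"t5.png")
X={"a":(.475,.024,.102),"b":(.622,.035,.102),"c":(.645,-.114,.102),"tall":(.484,-.130,.127)}
F=8
def disc(c,P):
    u,v=proj(c,P); x0,y0=int(u)-32,int(v)-32
    I=cv2.resize(c["pixels"][y0:y0+64,x0:x0+64],None,fx=F,fy=F,interpolation=cv2.INTER_CUBIC).astype(float)
    y=I[:,:,0]-I[:,:,2]                      # rim is yellowish
    m=((y<10)*255).astype(np.uint8)
    n,l,st,ce=cv2.connectedComponentsWithStats(m,connectivity=4)
    k=l[int((v-y0)*F),int((u-x0)*F)]
    q=max(cv2.findContours((l==k).astype(np.uint8),0,1)[0],key=cv2.contourArea)
    (ex,ey),ax,an=cv2.fitEllipse(cv2.convexHull(q))
    return ((ex+.5)/F-.5+x0,(ey+.5)/F-.5+y0),np.array(ax)/F,an
for n,P in X.items():
    e1,a1,g1=disc(s,P); e2,a2,g2=disc(t,P)
    a,r=ray(s,*e1); b,q=ray(t,*e2)
    k=np.linalg.lstsq(np.array([r,-q]).T,b-a,rcond=None)[0]; p1,p2=a+k[0]*r,b+k[1]*q
    print(n,np.round(e1,1),np.round(a1,1),np.round(e2,1),np.round(a2,1),"xyz",np.round((p1+p2)/2*1e3,1),"gap",np.round(np.linalg.norm(p1-p2)*1e3,1))
S=robot.state(); print(S["t"],S["ee_pos"])
E
python3 tri.py
```

```text
Traceback (most recent call last):
  File "tri.py", line 16, in <module>
    e1,a1,g1=disc(s,P); e2,a2,g2=disc(t,P)
             ~~~~^^^^^
  File "tri.py", line 13, in disc
    (ex,ey),ax,an=cv2.fitEllipse(cv2.convexHull(q))
                  ~~~~~~~~~~~~~~^^^^^^^^^^^^^^^^^^^
cv2.error: OpenCV(4.12.0) /io/opencv/modules/imgproc/src/shapedescr.cpp:361: error: (-201:Incorrect size of input array) There should be at least 5 points to fit the ellipse in function 'fitEllipseNoDirect'
```

```bash
python3 - <<'E'
from h import *
c=get("scene"); u,v=map(int,proj(c,(.475,.024,.102))); I=c["pixels"].astype(int); print(u,v)
for r in (v-28,v-26,v-24,v-22,v-20,v-18,v-10,v,v+8,v+12,v+16,v+20,v+24): print(r-v,I[r,u].tolist(),end=" ")
c=get("top"); u,v=map(int,proj(c,(.475,.024,.102))); I=c["pixels"].astype(int); print(u,v)
for r in range(v-26,v+27,3): print(r-v,I[r,u].tolist(),end=" ")
E
```

```text
278 180
-28 [104, 108, 106] -26 [105, 107, 107] -24 [105, 108, 108] -22 [106, 109, 109] -20 [104, 108, 107] -18 [106, 109, 109] -10 [113, 116, 115] 0 [84, 88, 87] 8 [105, 109, 107] 12 [106, 110, 109] 16 [107, 110, 106] 20 [113, 115, 107] 24 [108, 110, 103] 235 221
-26 [165, 163, 179] -23 [166, 163, 181] -20 [171, 171, 177] -17 [123, 124, 121] -14 [131, 134, 135] -11 [129, 133, 135] -8 [126, 131, 134] -5 [139, 144, 146] -2 [136, 141, 143] 1 [138, 141, 144] 4 [76, 77, 79] 7 [140, 144, 146] 10 [136, 140, 143] 13 [136, 140, 143] 16 [126, 129, 133] 19 [188, 191, 180] 22 [121, 120, 130] 25 [128, 127, 139]
```

```bash
sed -i 's/y=I\[:,:,0\]-I\[:,:,2\].*/y=cv2.GaussianBlur((I[:,:,0]+I[:,:,1])\/2-I[:,:,2],(0,0),3)/; s/m=((y<10)/m=((y<TH)/' tri.py
sed -i 's/^for n,P in X.items():/for TH,(n,P) in [(T,i) for T in (2,4) for i in X.items()]:/; s/k=l\[int((v-y0)\*F),int((u-x0)\*F)\]/d=l[int((v-y0)*F)-60:int((v-y0)*F)+60,int((u-x0)*F)-60:int((u-x0)*F)+60]; k=np.bincount(d[d>0]).argmax()/' tri.py
python3 tri.py
```

```text
a [278.4 182.4] [27.7 37.9] [235.1 221.3] [34.5 35.3] xyz [475.9  24.   96.6] gap 0.7
b [278.6 239.5] [36.6 43.6] [230.8 162.8] [32.6 33.7] xyz [629.1  36.9  95.8] gap 0.3
c [199.3 245.3] [36.7 44.3] [289.6 150.9] [32.1 33.9] xyz [ 661.7 -116.2   95.7] gap 0.9
tall [207.8 172.7] [27.2 38.4] [298.9 214.9] [35.5 36.1] xyz [ 487.9 -133.8  121.8] gap 1.9
a [278.4 182.4] [28.7 39. ] [235.1 221.3] [35.  35.8] xyz [475.9  24.   96.9] gap 0.8
b [278.6 239.4] [37.7 44.6] [230.8 162.8] [33.2 34.3] xyz [629.   37.   95.9] gap 0.4
c [199.3 245.3] [37.8 45.2] [289.5 150.8] [32.5 34.5] xyz [ 661.7 -116.2   95.8] gap 0.9
tall [207.8 172.6] [28.2 39.5] [298.9 214.9] [35.9 36.8] xyz [ 487.9 -133.8  122. ] gap 2.0
9.6 [0.37377641 0.32300771 0.23235934]
```

The offset from nominal height is −5.3 mm for mould_a, against −5.1, −6.2 and −6.3 mm for the three level moulds. That common offset is camera bias, so the disc is level to within about a millimetre. The arm is clear, so I'm handing in.

```bash
python3 -c "
from workcell import robot
print(robot.close_job())"
```

```text
the job is handed in; nothing more can be done
None
```

I pressed mould_a's follower down about 18 mm until level with its rim (to about 1 mm by triangulation against the three level moulds), drew the arm back with nothing else touched, and handed the job in; no verdict came back.

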